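Shut the tagged air valve under the sliding cover

ROBOT

A 6-joint arm with a two-finger parallel gripper is mounted at the origin on the work surface. World frame = base frame: x ahead of the robot, y to its left, z up, the work surface at z = 0. Lengths are in m, angles in rad, forces in N, time in s.
With the tool pointing down it reaches from about 0.35 to 0.975 m from the base axis. Payload 4.9 kg.
Tool frame: the origin (TCP) lies midway between the tips of the shut fingers; the grasp point (between the pads) lies 19 mm behind it; z points along the fingers, y is the line along which they close (so a half turn about z gives the same grasp; the last joint's range is limited). The gripper opens to 85 mm and grips with 20 to 120 N. Pads are 22 mm wide; open, the fingers measure 114 mm over their backs; the gripper's body (76 mm by 85 mm) begins 54 mm behind the grasp point. The pads swing forward as they close: fully open they stand 13 mm farther back than shut.
Start: joints at [-1.405, 0.053, 1.613, -0, 1.476, -0.119], TCP at [0.176, -0.6, 0.231] pointing down, gripper open.
Joint ranges: [-3.01, 3.01], [-1.01, 2.22], [0.06, 2.58], [-1.02, 4.17], [0.09, 2.62], [-3.14, 3.14]. Speed limits (rad/s): [2.57, 2.57, 3.14, 3.14, 3.14, 3.14].

INTERFACE

Orientations are given as a unit quaternion [w, x, y, z].
In Python, from plant import * gives the robot as it stands.
- The arm moves only by the tool jog_arm, never from a script. Its argument "targets" is a list of rows, each a list of 3 entries, a list of its own where there are three numbers: the shift along the tool's x, y, z in units of 25 mm (1.0 is 25 mm), then the turn, a rotation vector about the tool's x, y, z in units of 8 degrees (1.0 is 8 degrees), then the opening in per cent of the stroke, from 0 (shut) to 100 (fully open). A call has 1 to 8 rows; each row is the pose to reach, as a shift and turn from the pose commanded when the call began, along the tool's axes at that moment; what a row does not reach only later rows make up. A row lasts 1/8 s, in which the tool goes at most 62.5 mm and 10.7 degrees, less where a joint would pass 70% of its speed; a pose out of reach is approached as far as the arm can. A call with a gripper value outside its range is refused whole. The fingers move at their own pace and stop on an object; the grip force is fixed at half the most. Time passes only in rows, so rows that repeat a pose let the fingers close. It gives the time, the measured TCP pose, the force, the opening and the grip force at its end, in the units of the state.
- state(): the state, without advancing time (a new reading comes with each control period).
- grab_frame(name): name is "side" or "top"; returns (picture, depth): 480x640x3 uint8, red, green, blue; 480x640 float32, m along the optical axis (not along the pixel's ray), 0 where there is no reading.
- camera_params(name): a dict with "fovy" (degrees; the focal length in pixels is half the picture's height over the tangent of half this angle, whatever the lens; pixels are square), "cx", "cy" (the principal point, pixels), "dist" ([k1, k2, p1, p2, k3] as OpenCV has them; the pictures are not rectified), "rvec" (rotation vector, rad) and "tvec" (3), from world to camera coordinates, as OpenCV has them. Camera axes: x right, y down, z forward; pixel columns grow to the right and rows downward; lengths in m; the calibration is good to about 2 mm. A picture is of the moment at which its call begins. camera_params takes no time and is no camera call.
- job_done(): hands the job in; it is judged then, once.
The state is a dict: "time": time; "joint_pos": joint angles; "joint_vel": joint speeds; "joint_efforts": joint torques, N m; "tool_pos": TCP position; "tool_rot": TCP orientation; "contact_force": force on the tool from outside, world axes, zero at the start; "ft_torque": the same for the moment, N m; "gripper_width": opening from 0.0 (shut) to 1.0 (fully open); "grasp_force": force on a finger pad.
Only numpy, scipy, OpenCV 4.12 (cv2) and the standard library are available. Lean on these libraries where they do the work, as an engineer would, in place of code of your own. Each camera call takes 0.05 s, during which the arm holds its last target. There are 200 camera calls.

TASK

Push the cover of the air manifold box fully aside to uncover the two valve handles, then push the handle that carries the round tag disc fully shut, square across its pipe. Slide the cover, never lift it; leave the untagged handle as it is, and do not disturb the things lying around.

Things in the scene. Friction and masses are not known exactly. Their poses are not given: they have to be found in the camera images.
- manifold_box: Grey sheet-steel air manifold box fixed to the bench, turned only about vertical. Origin: centre of its underside; x -88 (robot's side) to +128 mm, y -235 to +235 mm. Its -y half is the valve bay, its +y half a closed flat deck at 78 mm. Front and rear walls (6 mm thick, x = -85 and +85 mm) rise to 89 mm and guide the cover; behind them is a ledge at 80 mm.
- bay (a point): Centre of the valve bay at the height of its end walls' tops (79 mm). Inside it measures 164 mm along the box's x and 229 mm along y. Two quarter-turn valves stand in it 100 mm apart along y, their axes 20 mm behind this point (box's +x), 60 mm to its -y and 40 mm to its +y; either may be the tagged one. Pipes and valve bodies reach up to 44 mm, their stems carry the handles.
- cover_slide (a joint): How far the cover has slid along the box's +y, m: 0 = bay fully covered, 0.23 = end stop, fully aside over the deck, bay open. Starts at 0 to 0.03. Slides with about 2.5 N of friction and stays where left.
- cover_rib (a point): Centre of the upright push rib on the cover: a bar 80 mm long (along the box's x), 8 mm thick (along y), standing 26 mm above the cover's top face, this point 13 mm above it. Cover: flat aluminium sheet 160 x 235 x 4 mm, top face 85 mm above the bench; the rib stands 35 mm in from its -y edge, so fingertips fit on the rib's -y side to push it to +y.
- cover_lift (a joint): How far the cover has been lifted off its guides, m: 0 = resting by its own weight (0.35 to 0.7 kg). It should stay down.
- tag_handle (a joint): Angle of the tagged valve's handle, rad: 0 = open (handle along its pipe, pointing to the box's -x), pi/2 = shut, against the stop (handle square across the pipe, pointing to the box's +y); it grows turning clockwise seen from above. Starts at 0 to 0.3. About 0.12 N m of friction; stays where left.
- tag_axis (a point): Point on the vertical turning axis of the tagged handle, at the height of the middle of its bar (58 mm).
- tag_end (a point): Point 50 mm from that axis along the tagged handle: the steel bar, 14 mm wide, 14 mm tall (51 to 65 mm above the bench), reaching 61 mm from its axis, the same steel as the other, but with a flat round steel tag disc on top of its end: 32 mm across, 65 to 71 mm above the bench, centred over this point.
- plain_handle (a joint): Angle of the other, untagged valve's handle, same sense and range. Must be left as it is.
- plain_axis (a point): Point on the vertical turning axis of the untagged handle, at 58 mm height.
- plain_end (a point): Point 50 mm from that axis along the untagged handle: a plain steel bar, 14 mm wide, 14 mm tall (51 to 65 mm above the bench), reaching 61 mm from its axis, nothing on its end.
- flap_disc: Bystander, loose: grey flap disc lying flat, 114 mm across, 14 mm high. Origin: centre of its underside.
- cut_disc: Bystander, loose: black cutting disc lying flat, 115 mm across, 4 mm thick. Origin: centre of its underside.
- spanner: Bystander, loose: steel open-ended spanner lying flat, 180 mm long. Origin: in it, at the bench.
- spray_can: Bystander, loose: grey can standing upright, 60 mm across, 130 mm high. Origin: centre of its underside.
- screw_jar: Bystander, loose: glass screw jar with steel lid standing upright, 64 mm across, 80 mm high. Origin: centre of its underside.
- flange: Bystander, loose: small dark steel clamping flange standing on the box's back ledge, 38 mm across, 22 mm high. Origin: centre of its underside.
- disc_stack: Bystander, loose: black and brown grinding wheel with a thin upright steel spindle, 90 mm across, 74 mm high over the spindle. Origin: centre of its underside.

How it is judged:
By the outcome, as a careful person would: the job done as asked, in the order asked, and still so for the second after the job is handed in, with the robot touching nothing.
It also fails if it takes over 45 s, if anything falls off the work surface, if the arm or the gripper's body presses on something with over 40 N, if the wrist force passes 120 N, or if a joint passes its speed limit or range.

## Working session

There is one attempt and no reset: what is moved stays moved. The work goes in short steps, Python scripts to look and compute and a tool call to move; the robot and the scene stay as the last step left them, time stands still between calls to the robot, and variables do not carry over. Pictures are saved under pics/ and viewed, at most 10 in all, crops included, and the job is handed in when it is done.

Besides the shell and the picture viewer there is one more tool, called after "Emit:" as name([rows], argument=value, ...), one row to a line, values as JSON. jog_arm: Moves the arm, as the interface text tells. Its arguments: {"type":"object","properties":{"targets":{"type":"array"}},"required":["targets"]}

```bash
ls; mkdir -p pics; cat > h.py <<'E'
from plant import *
import numpy as np, cv2
def cam(n):
    p=camera_params(n); f=240/np.tan(np.radians(p["fovy"])/2)
    K=np.array([[f,0,p["cx"]],[0,f,p["cy"]],[0,0,1.]])
    return K,np.array(p["dist"],float),np.array(p["rvec"],float),np.array(p["tvec"],float)
def world(n,d):
    "world points of every pixel from depth"
    K,D,r,t=cam(n); R=cv2.Rodrigues(r)[0]
    v,u=np.mgrid[:480,:640]; uv=np.stack([u,v],-1).reshape(-1,1,2).astype(np.float64)
    n_=cv2.undistortPoints(uv,K,D).reshape(480,640,2)
    c=np.dstack([n_,np.ones((480,640))])*d[...,None]
    return (c-t)@R
def ray(n,px,z):
    K,D,r,t=cam(n); R=cv2.Rodrigues(r)[0]
    q=cv2.undistortPoints(np.array(px,float).reshape(-1,1,2),K,D).reshape(-1,2)
    d=np.c_[q,np.ones(len(q))]@R; o=-R.T@t
    return o+d*((z-o[2])/d[:,2])[:,None]
def proj(n,P):
    K,D,r,t=cam(n); return cv2.projectPoints(np.array(P,float).reshape(-1,1,3),r,t,K,D)[0].reshape(-1,2)
def save(n,name):
    im,d=grab_frame(n); cv2.imwrite(f"pics/{name}.png",im[...,::-1]); np.save(f"pics/{name}.npy",d); return im,d
E
python3 - <<'E'
from h import *
for n in("top","side"):
    im,d=save(n,n+"0"); K,D,r,t=cam(n); print(n,K[0,0],-cv2.Rodrigues(r)[0].T@t)
s=state(); print(s)
E
```

```text
pics
top 479.463151056791 [0.42046187 0.0961222  1.19542576]
side 612.8622625193109 [ 0.45645343 -0.59851454  0.99714279]
{'time': 0.1, 'joint_pos': array([-1.40498545e+00,  5.33010266e-02,  1.61416620e+00,  2.88970134e-05,
        1.47599624e+00, -1.18996287e-01]), 'joint_vel': array([ 0.00088301, -0.00219224, -0.00385771,  0.00032402, -0.00107859,
        0.00100773]), 'joint_efforts': array([ 3.05841404e-04, -3.94900632e+01, -3.71364319e+01, -1.07892270e-04,
        3.86163840e-03, -3.00466809e-06]), 'tool_pos': array([ 0.17552412, -0.59925756,  0.23017396]), 'tool_rot': array([-9.35488373e-04,  9.89877496e-01,  1.41921344e-01, -7.51496554e-06]), 'contact_force': array([-0.46765813, -0.29107824, -0.34354715]), 'ft_torque': array([-0.02482106,  0.00323951, -0.00135872]), 'grasp_force': 0.0, 'gripper_width': 0.999535377809394}
```

View pics/top0.png

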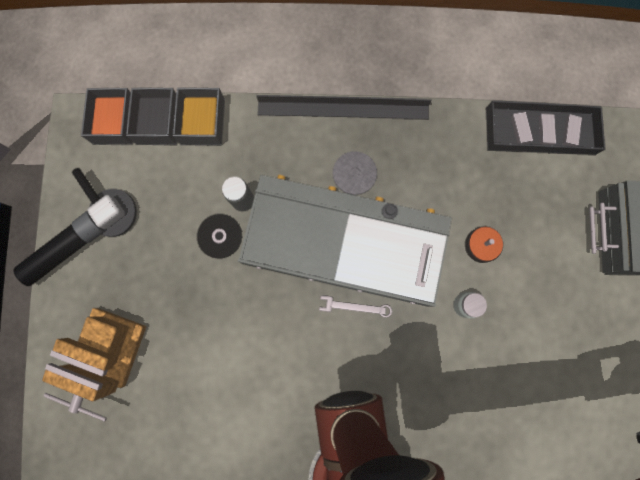

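View pics/side0.png

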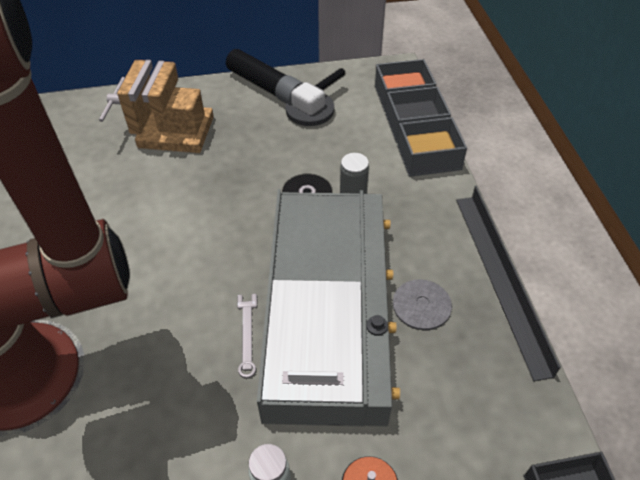

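The top view shows the box around (345,240), the white cover over (337–450, 215–303) and the rib at (424,265). The jar is at (471,304), the grinding wheel at (486,243), the flange at (390,211) and the spanner at (355,307). In the side view the cover spans (262–362, 281–403) and the rib is at (313,378).

```bash
cat > m.py <<'E'
from h import *
def quad(n,im):
    g=im.astype(int); m=((g.min(2)>175)).astype(np.uint8)
    m=cv2.morphologyEx(m,cv2.MORPH_CLOSE,np.ones((15,15)))
    cs=cv2.findContours(m,0,2)[0]; c=max(cs,key=cv2.contourArea)
    return cv2.convexHull(c)
if __name__=="__main__":
    for n in("top","side"):
        im=cv2.imread(f"pics/{n}0.png")[...,::-1]; d=np.load(f"pics/{n}0.npy")
        h=quad(n,im); P=ray(n,h,0.085); r=cv2.minAreaRect((P[:,:2]*1000).astype(np.float32))
        print(n,"cover rect mm",r); print(cv2.boxPoints(r).round(1).tolist())
        W=world(n,d); msk=np.zeros((480,640),np.uint8); cv2.fillConvexPoly(msk,h,1)
        msk=cv2.erode(msk,np.ones((7,7)))>0
        print(" cover z median",np.median(W[msk][:,2]))
        rb=W[msk&(W[...,2]>0.103)]; print(" rib n",len(rb)); 
        if len(rb)>5: print(cv2.minAreaRect((rb[:,:2]*1000).astype(np.float32)),np.percentile(rb[:,2],95))
        # box: everything 70..95 mm high near
        b=W[(W[...,2]>.072)&(W[...,2]<.095)&(abs(W[...,0]-.6)<.25)&(abs(W[...,1])<.35)]
        q=(b[:,:2]*1000).astype(np.float32); print(" box?",len(q),cv2.minAreaRect(q))
E
python3 m.py
```

```text
top cover rect mm ((534.4589233398438, -64.03436279296875), (235.53799438476562, 159.35037231445312), 78.34312438964844)
[[432.6000061035156, -163.3000030517578], [588.7000122070312, -195.5], [636.2999877929688, 35.20000076293945], [480.20001220703125, 67.4000015258789]]
 cover z median 0.0851875767814854
 rib n 162
((462.9171142578125, -44.193084716796875), (62.38591766357422, 286.4809265136719), 29.11955451965332) 1.195425758744576
 box? 18208 ((569.6378784179688, 6.310211181640625), (640.8541870117188, 218.87222290039062), 78.0908203125)
side cover rect mm ((506.35443115234375, -57.079620361328125), (235.98023986816406, 220.12838745117188), 78.51713562011719)
[[375.0, -150.8000030517578], [590.7000122070312, -194.60000610351562], [637.7000122070312, 36.599998474121094], [422.0, 80.5]]
 cover z median 0.08448336367903336
 rib n 352
((470.7301025390625, -365.3717041015625), (461.43707275390625, 78.66741180419922), 77.51902770996094) 0.9971427901781184
 box? 26436 ((570.1458740234375, 4.224945068359375), (632.6751708984375, 218.89170837402344), 78.09131622314453)
```

```bash
cat > m2.py <<'E'
from h import *
c=np.array([.5345,-.0640]); a=np.radians(-11.6)
ex=np.array([np.cos(a),np.sin(a)]); ey=np.array([-np.sin(a),np.cos(a)])
for n in("top","side"):
    d=np.load(f"pics/{n}0.npy"); W=world(n,d); ok=d>0
    B=np.dstack([(W[...,:2]-c)@ex,(W[...,:2]-c)@ey])*1000; z=W[...,2]*1000
    s=ok&(z>74)&(z<95)&(abs(B[...,0])<180)&(abs(B[...,1]-100)<330)
    q=B[s]; l=q[(abs(q[:,0])<70)]; print(n,"y ends",np.percentile(l[:,1],[.2,1,99,99.8]))
    l=q[abs(q[:,1])<80]; print(" x ends",np.percentile(l[:,0],[.2,1,99,99.8]))
    r=ok&(z>103)&(z<118)&(abs(B[...,0])<80)&(abs(B[...,1])<118)
    q=B[r]; print(" rib",len(q),q.min(0),q.max(0),np.median(q,0),z[r].max())
    for nm,lo,hi in(("low objects",95,140),):
        m=(ok&(z>lo)&(z<hi)&(abs(B[...,0])<200)&(abs(B[...,1]-50)<330)).astype(np.uint8)
        k,_,st,ce=cv2.connectedComponentsWithStats(m)
        for i in range(1,k):
            if st[i,4]>15: print(nm,ce[i].round(),st[i,4],np.median(B[_==i],0),z[_==i].max())
    m=(ok&(z>45)&(z<95)&((B[...,1]<-135)))&(abs(B[...,0])<250)&(B[...,1]>-330); m=m.astype(np.uint8)
    k,L,st,ce=cv2.connectedComponentsWithStats(m)
    for i in range(1,k):
        if st[i,4]>40: print("right",ce[i].round(),st[i,4],B[L==i].min(0),B[L==i].max(0),z[L==i].max())
E
python3 m2.py
```

```text
top y ends [-225.69223081 -210.33717278  343.3533244   363.27050143]
 x ends [-87.77103046 -86.33206204 125.34680397 127.71074237]
 rib 141 [-39.16917482 -86.80368357] [ 41.06663997 -77.38499843] [  0.46056132 -81.40684601] 117.32352758382368
low objects [242. 192.] 236 [ 65.35012805 369.43311925] 135.73540488930723
low objects [390. 209.] 73 [107.26522522  26.97248668] 106.83848614320681
low objects [427. 264.] 166 [  0.67460723 -80.61864891] 117.32352758382368
right [472. 305.] 583 [ -94.2642568  -244.04222887] [ -32.49640598 -184.36478559] 85.32266049671674
side y ends [-227.97083973 -219.29687869  346.05207384  369.64246743]
 x ends [-86.33745903 -84.57289506 127.25923723 129.01642436]
 rib 310 [-37.69581119 -87.19850701] [ 40.8873493  -76.97626336] [  0.85717375 -83.47015381] 114.26994096784757
low objects [355. 173.] 456 [ 71.66813652 366.815903  ] 133.68364711136124
low objects [378. 321.] 129 [109.78055389  24.73047297] 105.90745294743485
low objects [313. 375.] 425 [  0.93863986 -84.43437606] 114.26994096784757
right [268. 463.] 1244 [ -94.57867133 -241.88176049] [ -30.75948307 -187.06211458] 84.39964946987794
right [371. 475.] 65 [  87.89343839 -234.9234504 ] [  99.31763905 -223.56898967] 77.14077916677184
```

Emit:
jog_arm([
  [[17.7,-12.56,0],[0,0,3.5],0],
  [[17.7,-12.56,0],[0,0,3.5],0],
  [[17.7,-12.56,0],[0,0,3.5],0],
  [[17.7,-12.56,0],[0,0,3.5],0],
  [[17.7,-12.56,0],[0,0,3.5],0],
  [[17.7,-12.56,0],[0,0,3.5],0],
  [[17.7,-12.56,0],[0,0,3.5],0],
  [[17.7,-12.56,0],[0,0,3.5],0],
])

```text
time: 1.1
tool_pos: [0.4861, -0.206, 0.231]
tool_rot: [0.0, 0.995, -0.102, -0.0]
contact_force: [1.1, -1.3, 0.6]
gripper_width: 0.003
grasp_force: 0.0
```

```bash
cat >> h.py <<'E'
from scipy.spatial.transform import Rotation as Ro
C=np.array([.5345,-.0640]); A=np.radians(-11.7)
EX=np.array([np.cos(A),np.sin(A)]); EY=np.array([-np.sin(A),np.cos(A)])
def tool():
    s=state(); q=s["tool_rot"]; return s,Ro.from_quat(q,scalar_first=True)
def go(bx,by,z):
    "units of 25 mm in the tool axes to box-frame point (mm, relative to first cover centre)"
    s,R=tool(); w=np.r_[C+(bx*EX+by*EY)/1000,z/1000]
    return (R.inv().apply(w-s["tool_pos"])/.025).round(2)
def where():
    s,R=tool(); p=s["tool_pos"]; m=R.as_matrix(); tx=m[:,0]
    f=s["contact_force"]
    print("t",round(s["time"],2),"box",((p[:2]-C)@EX*1000).round(1),((p[:2]-C)@EY*1000).round(1),"z",(p[2]*1000).round(1),
     "yaw",np.degrees(np.arctan2(tx[1],tx[0])).round(2),"tz",m[:,2].round(3),"F box",(f[:2]@EX).round(1),(f[:2]@EY).round(1),f[2].round(1),"grip",round(s["gripper_width"],2))
E
python3 -c "
from h import *
where(); print(go(.5,-112,230),go(.5,-112,92))"
```

```text
t 1.1 box -18.6 -148.9 z 231.0 yaw -11.69 tz [-0. -0. -1.] F box 1.3 -1.1 0.6 grip 0.0
[ 0.76 -1.47  0.04] [ 0.76 -1.47  5.56]
```

Emit:
jog_arm([
  [[0.76,-1.47,0],[0,0,0],0],
  [[0.76,-1.47,3],[0,0,0],0],
  [[0.76,-1.47,3],[0,0,0],0],
  [[0.76,-1.47,3],[0,0,0],0],
])

```text
time: 1.6
tool_pos: [0.5105, -0.1757, 0.1554]
tool_rot: [-0.0, 0.995, -0.102, -0.001]
contact_force: [0.1, 0.1, 1.3]
gripper_width: -0.001
grasp_force: 0.0
```

```bash
python3 -c "
from h import *
where(); print(go(.5,-112,92))"
```

```text
t 1.6 box -0.8 -114.3 z 155.4 yaw -11.72 tz [-0.002  0.001 -1.   ] F box 0.1 0.1 1.3 grip -0.0
[ 0.06 -0.09  2.54]
```

Emit:
jog_arm([
  [[0.05,0,1.5],[0,0,0],0],
  [[0.05,0,2.5],[0,0,0],0],
  [[0.05,0,2.5],[0,0,0],0],
  [[0.05,-0.3,2.5],[0,0,0],0],
  [[0.05,-0.6,2.5],[0,0,0],0],
  [[0.05,-0.9,2.5],[0,0,0],0],
  [[0.05,-1.2,2.5],[0,0,0],0],
  [[0.05,-1.5,2.5],[0,0,0],0],
])

```text
time: 2.6
tool_pos: [0.5207, -0.139, 0.0943]
tool_rot: [0.0, 0.995, -0.102, 0.0]
contact_force: [0.1, -2.3, 1.4]
gripper_width: 0.0
grasp_force: 1.4
```

```bash
python3 -c "
from h import *
where()"
```

```text
t 2.6 box 1.7 -76.2 z 94.3 yaw -11.67 tz [ 0.001 -0.001 -1.   ] F box 0.6 -2.2 1.4 grip 0.0
```

Emit:
jog_arm([
  [[0,-0.8,0],[0,0,0],0],
  [[0,-1.6,0],[0,0,0],0],
  [[0,-2.4,0],[0,0,0],0],
  [[0,-3.2,0],[0,0,0],0],
  [[0,-4.0,0],[0,0,0],0],
  [[0,-4.8,0],[0,0,0],0],
  [[0,-5.4,0],[0,0,0],0],
  [[0,-6.0,0],[0,0,0],0],
])

```text
time: 3.6
tool_pos: [0.5504, 0.0086, 0.0936]
tool_rot: [0.0, 0.995, -0.102, -0.0]
contact_force: [-1.0, -3.1, 1.4]
gripper_width: -0.004
grasp_force: 1.5
```

```bash
python3 -c "
from h import *
where()"
```

```text
t 3.6 box 0.9 74.4 z 93.6 yaw -11.67 tz [-0.001  0.    -1.   ] F box -0.3 -3.3 1.4 grip -0.0
```

Emit:
jog_arm([
  [[0,-0.3,0],[0,0,0],0],
  [[0,-0.6,0],[0,0,0],0],
  [[0,-0.8,0],[0,0,0],0],
  [[0,-1.0,0],[0,0,0],0],
])

```text
time: 4.1
tool_pos: [0.5553, 0.0322, 0.0935]
tool_rot: [0.0, 0.995, -0.102, -0.0]
contact_force: [-1.8, -3.0, 0.9]
gripper_width: -0.004
grasp_force: 1.3
```

```bash
python3 -c "
from h import *
where()"
```

```text
t 4.1 box 0.9 98.4 z 93.5 yaw -11.7 tz [-0.001  0.    -1.   ] F box -1.2 -3.3 0.9 grip -0.0
```

Emit:
jog_arm([
  [[0,-0.2,0],[0,0,0],0],
  [[0,-0.4,0],[0,0,0],0],
  [[0,-0.5,0],[0,0,0],0],
  [[0,-0.6,0],[0,0,0],0],
])

```text
time: 4.6
tool_pos: [0.5584, 0.0469, 0.0935]
tool_rot: [0.0, 0.995, -0.102, -0.0]
contact_force: [-2.1, -2.3, -1.0]
gripper_width: 0.002
grasp_force: 1.3
```

```bash
python3 -c "
from h import *
where()"
```

```text
t 4.6 box 0.9 113.5 z 93.5 yaw -11.68 tz [-0.001  0.    -1.   ] F box -1.6 -2.6 -1.0 grip 0.0
```

Emit:
jog_arm([
  [[0,-0.15,0],[0,0,0],0],
  [[0,-0.3,0],[0,0,0],0],
  [[0,-0.4,0],[0,0,0],0],
  [[0,-0.4,0],[0,0,0],0],
])

```text
time: 5.1
tool_pos: [0.5609, 0.0568, 0.0937]
tool_rot: [-0.0, 0.995, -0.102, 0.0]
contact_force: [-0.8, -2.7, -0.5]
gripper_width: -0.0
grasp_force: 0.8
```

```bash
python3 -c "
from h import *
where()"
```

```text
t 5.1 box 1.3 123.7 z 93.7 yaw -11.67 tz [ 0.  0. -1.] F box -0.2 -2.8 -0.5 grip -0.0
```

Emit:
jog_arm([
  [[0,-0.15,0],[0,0,0],0],
  [[0,-0.3,0],[0,0,0],0],
  [[0,-0.4,0],[0,0,0],0],
  [[0,-0.4,0],[0,0,0],0],
])

```text
time: 5.6
tool_pos: [0.5612, 0.0577, 0.0941]
tool_rot: [0.01, 0.995, -0.102, -0.002]
contact_force: [-11.4, -30.5, 5.2]
gripper_width: 0.001
grasp_force: 16.5
```

```bash
python3 -c "
from h import *
where()
im,d=save('top','top1'); im,d=save('side','side1')
cv2.imwrite('pics/top1c.png',cv2.resize(cv2.imread('pics/top1.png')[160:320,220:480],None,fx=3,fy=3,interpolation=2))"
```

```text
t 5.6 box 1.5 124.6 z 94.1 yaw -11.67 tz [-0.006 -0.019 -1.   ] F box -4.9 -32.2 5.2 grip 0.0
```

View pics/top1c.png

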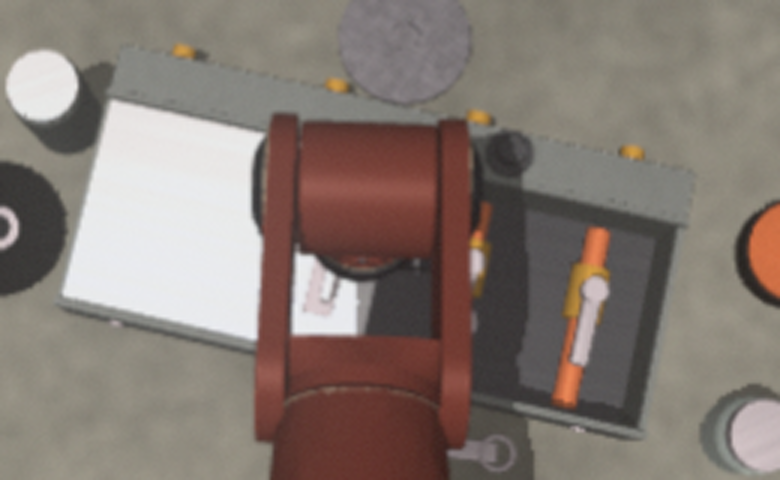

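Emit:
jog_arm([
  [[0,0.5,0],[0,0,0],0],
  [[0,0.8,0],[0,0,0],0],
  [[0,0.8,-2],[0,0,0],0],
  [[0,0.8,-4],[0,0,0],0],
  [[-2,-1.0,-5],[0,0,0],0],
  [[-4,-2.5,-5],[0,0,0],0],
  [[-5,-4,-5],[0,0,0],0],
  [[-5,-4,-5],[0,0,0],0],
])

```text
time: 6.7
tool_pos: [0.4594, 0.1928, 0.2196]
tool_rot: [-0.001, 0.995, -0.099, 0.001]
contact_force: [0.1, -0.2, 0.3]
gripper_width: -0.0
grasp_force: 0.0
```

```bash
python3 -c "
from h import *
where()
im,d=save('top','top2'); im,d=save('side','side2')
a=cv2.resize(cv2.imread('pics/top2.png')[180:310,320:460],None,fx=2.8,fy=2.8,interpolation=2)
b=cv2.resize(cv2.imread('pics/side2.png')[270:425,250:400],None,fx=2.5,fy=2.5,interpolation=2)
H=max(a.shape[0],b.shape[0]); p=lambda i:cv2.copyMakeBorder(i,0,H-i.shape[0],0,0,0)
cv2.imwrite('pics/two2.png',np.hstack([p(a),p(b)]))"
```

```text
t 6.7 box -125.6 236.2 z 219.6 yaw -11.34 tz [ 0.002  0.002 -1.   ] F box 0.1 -0.2 0.3 grip -0.0
```

View pics/two2.png

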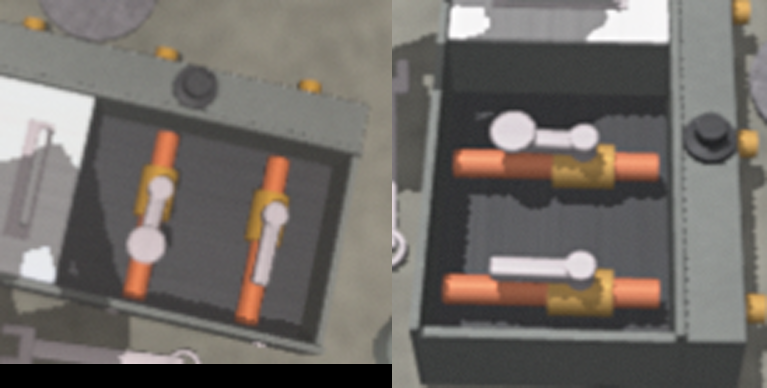

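The left half (top view) shows the tagged handle: hub near top pixel (377.5,247), disc near (372,267.5). The right half (side view) has its hub at (327,325) and disc at (298,322). The plain handle is the -y one, and the cover is at its stop.

```bash
cat > m3.py <<'E'
from h import *
import sys
tag=sys.argv[1]
def show(l,W): 
    p=W[:2]-C; print(l,"box",(p@EX*1000).round(1),(p@EY*1000).round(1),"z",(W[2]*1000).round(1))
pts={}
for n,(x0,x1,y0,y1),hub,disc in(("top",(352,392,235,285),(377.5,247),(372,267.5)),("side",(285,340,305,340),(327,325),(298,322))):
    im=cv2.imread(f"pics/{n}{tag}.png"); m=np.zeros((480,640),np.uint8); r=im[y0:y1,x0:x1].astype(int)
    m[y0:y1,x0:x1]=((r.min(2)>110)&(r.max(2)-r.min(2)<45))
    k,L,st,ce=cv2.connectedComponentsWithStats(m)
    i=1+np.argmax(st[1:,4]); mm=(L==i).astype(np.uint8)
    dt=cv2.distanceTransform(mm,cv2.DIST_L2,5); v,u=np.unravel_index(dt.argmax(),dt.shape)
    w=(dt>0.8*dt.max()); vv,uu=np.nonzero(w); d=(uu.mean(),vv.mean()); print(n,"area",st[i,4],"disc px",np.round(d,1),"r",dt.max())
    P=ray(n,[d,hub],.071); show(" disc z71",P[0]); show(" hub z71",P[1]); pts[n]=d
M=[]; q=[]
for n in("top","side"):
    K,D,r,t=cam(n); M.append(np.c_[cv2.Rodrigues(r)[0],t]); q.append(cv2.undistortPoints(np.array(pts[n]).reshape(1,1,2),K,D).reshape(2,1))
X=cv2.triangulatePoints(M[0],M[1],q[0],q[1]); show("tri disc",(X[:3]/X[3]).ravel())
where()
E
python3 m3.py 2
```

```text
top area 277 disc px [371.6 266.6] r 6.3968997
 disc z71 box -29.6 37.7 z 71.0
 hub z71 box 19.0 34.0 z 71.0
side area 456 disc px [298. 322.] r 8.3938
 disc z71 box -29.1 37.4 z 71.0
 hub z71 box 22.4 32.7 z 71.0
tri disc box -29.3 37.7 z 70.4
t 6.8 box -123.8 234.0 z 219.2 yaw -11.58 tz [ 0.001  0.    -1.   ] F box 1.2 0.6 0.5 grip 0.0
```

Emit:
jog_arm([
  [[1,2.4,0],[0,0,0],0],
  [[2,4.8,0],[0,0,0],0],
  [[3,7.2,0],[0,0,0],0],
  [[3.64,9.44,0],[0,0,0],0],
  [[3.64,9.44,0],[0,0,0],0],
  [[3.64,9.44,2],[0,0,0],0],
  [[3.64,9.44,4],[0,0,0],0],
  [[3.64,9.44,4],[0,0,0],0],
])

```text
time: 7.8
tool_pos: [0.4985, -0.0591, 0.1142]
tool_rot: [-0.001, 0.995, -0.102, -0.005]
contact_force: [-0.1, -0.8, -0.9]
gripper_width: -0.004
grasp_force: 0.0
```

```bash
python3 -c "
from h import *
where(); print(go(-33,-1,55))"
```

```text
t 7.8 box -36.3 -2.5 z 114.2 yaw -11.72 tz [-0.01   0.003 -1.   ] F box 0.1 -0.8 -0.9 grip -0.0
[ 0.15 -0.06  2.37]
```

Emit:
jog_arm([
  [[0,0,0],[0,0,0],0],
  [[0.1,0,1],[0,0,0],0],
  [[0.1,0,2.2],[0,0,0],0],
  [[0.1,0,2.2],[0,0,0],0],
  [[0.1,0,2.2],[0,0,0],0],
])

```text
time: 8.43
tool_pos: [0.5063, -0.0608, 0.0666]
tool_rot: [0.0, 0.995, -0.102, 0.002]
contact_force: [-0.2, -0.3, 1.3]
gripper_width: -0.002
grasp_force: 0.0
```

```bash
cat > path.py <<'E'
from h import *
where()
for d in np.arange(10,101,10):
    t=np.radians(d); x=20-50*np.cos(t)-28*np.sin(t); y=33+50*np.sin(t)-28*np.cos(t); print(d,round(x,1),round(y,1),go(x,y,56))
E
python3 path.py
```

```text
t 8.43 box -28.3 -2.6 z 66.6 yaw -11.67 tz [ 0.004 -0.001 -1.   ] F box -0.1 -0.4 1.3 grip -0.0
10 -34.1 14.1 [-0.23 -0.67  0.42]
20 -36.6 23.8 [-0.33 -1.06  0.42]
30 -37.3 33.8 [-0.36 -1.46  0.42]
40 -36.3 43.7 [-0.32 -1.85  0.42]
50 -33.6 53.3 [-0.21 -2.24  0.42]
60 -29.2 62.3 [-0.04 -2.6   0.42]
70 -23.4 70.4 [ 0.19 -2.92  0.42]
80 -16.3 77.4 [ 0.48 -3.2   0.43]
90 -8.0 83.0 [ 0.81 -3.42  0.43]
100 1.1 87.1 [ 1.18 -3.59  0.43]
```

Emit:
jog_arm([
  [[-0.2,0,0.42],[0,0,0],0],
  [[-0.2,-0.3,0.42],[0,0,0],0],
  [[-0.23,-0.67,0.42],[0,0,0],0],
  [[-0.28,-0.87,0.42],[0,0,0],0],
  [[-0.33,-1.06,0.42],[0,0,0],0],
  [[-0.35,-1.26,0.42],[0,0,0],0],
  [[-0.36,-1.46,0.42],[0,0,0],0],
  [[-0.36,-1.46,0.42],[0,0,0],0],
])

```text
time: 9.43
tool_pos: [0.503, -0.0223, 0.0534]
tool_rot: [-0.0, 0.995, -0.102, -0.0]
contact_force: [-0.9, 0.1, 0.3]
gripper_width: -0.0
grasp_force: 0.3
```

```bash
python3 path.py | grep -v "^[12]0"; python3 -c "
from h import *
im,d=save('side','side3')
im,d2=save('top','top3')
a=cv2.resize(cv2.imread('pics/top3.png')[180:310,320:460],None,fx=2.8,fy=2.8,interpolation=2)
b=cv2.resize(cv2.imread('pics/side3.png')[270:425,250:400],None,fx=2.5,fy=2.5,interpolation=2)
H=max(a.shape[0],b.shape[0]); p=lambda i:cv2.copyMakeBorder(i,0,H-i.shape[0],0,0,0)
cv2.imwrite('pics/two3.png',np.hstack([p(a),p(b)]))"
```

```text
t 9.43 box -39.3 34.4 z 53.4 yaw -11.66 tz [ 0.     0.001 -1.   ] F box -0.9 -0.0 0.3 grip -0.0
30 -37.3 33.8 [ 0.08  0.03 -0.1 ]
40 -36.3 43.7 [ 0.12 -0.37 -0.1 ]
50 -33.6 53.3 [ 0.23 -0.75 -0.1 ]
60 -29.2 62.3 [ 0.4  -1.11 -0.1 ]
70 -23.4 70.4 [ 0.64 -1.44 -0.1 ]
80 -16.3 77.4 [ 0.92 -1.72 -0.1 ]
90 -8.0 83.0 [ 1.25 -1.94 -0.1 ]
```

View pics/two3.png

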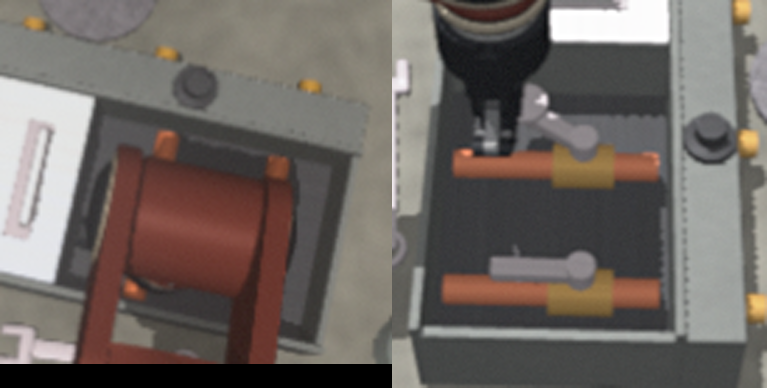

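The side half shows the tagged handle turned part way, about 35–40°, with the disc at (530,100) and the finger behind it at (492,135). The plain handle has not moved. I'll continue along the arc.

Emit:
jog_arm([
  [[0.12,-0.37,-0.1],[0,0,0],0],
  [[0.18,-0.56,-0.1],[0,0,0],0],
  [[0.23,-0.75,-0.1],[0,0,0],0],
  [[0.32,-0.93,-0.1],[0,0,0],0],
  [[0.4,-1.11,-0.1],[0,0,0],0],
  [[0.52,-1.28,-0.1],[0,0,0],0],
  [[0.64,-1.44,-0.1],[0,0,0],0],
  [[0.64,-1.44,-0.1],[0,0,0],0],
])

```text
time: 10.52
tool_pos: [0.5263, 0.0096, 0.0558]
tool_rot: [-0.0, 0.995, -0.102, 0.0]
contact_force: [-0.2, -1.0, -0.6]
gripper_width: -0.003
grasp_force: 0.3
```

```bash
python3 path.py | grep -v "^[1-6]0"
```

```text
t 10.53 box -23.0 70.4 z 55.8 yaw -11.67 tz [ 0.     0.001 -1.   ] F box -0.0 -1.0 -0.6 grip -0.0
70 -23.4 70.4 [-0.02  0.   -0.01]
80 -16.3 77.4 [ 0.27 -0.28 -0.01]
90 -8.0 83.0 [ 0.6  -0.5  -0.01]
```

Emit:
jog_arm([
  [[0.13,-0.15,0],[0,0,0],0],
  [[0.27,-0.28,0],[0,0,0],0],
  [[0.43,-0.4,0],[0,0,0],0],
  [[0.55,-0.48,0],[0,0,0],0],
  [[0.55,-0.48,0],[0,0,0],0],
])

```text
time: 11.15
tool_pos: [0.5423, 0.0184, 0.0558]
tool_rot: [-0.0, 0.995, -0.102, 0.0]
contact_force: [-0.4, 0.4, -0.6]
gripper_width: -0.001
grasp_force: 0.4
```

```bash
python3 -c "
from h import *
where()"
```

```text
t 11.15 box -9.1 82.3 z 55.8 yaw -11.68 tz [ 0.001  0.001 -1.   ] F box -0.5 0.3 -0.6 grip -0.0
```

Emit:
jog_arm([
  [[0.1,0,0],[0,0,0],0],
  [[0.2,0,0],[0,0,0],0],
  [[0.3,0,0],[0,0,0],0],
  [[0.3,0,0],[0,0,0],0],
])

```text
time: 11.65
tool_pos: [0.5441, 0.0184, 0.0555]
tool_rot: [-0.001, 0.995, -0.102, -0.007]
contact_force: [-20.7, 5.2, 15.1]
gripper_width: 0.002
grasp_force: 11.2
```

```bash
python3 -c "
from h import *
where()"
```

```text
t 11.65 box -7.3 82.6 z 55.5 yaw -11.65 tz [-0.014  0.004 -1.   ] F box -21.4 0.9 15.1 grip 0.0
```

The handle is against its stop, with 21 N across it. Next I'll back off, lift and look.

Emit:
jog_arm([
  [[-0.3,0,0],[0,0,0],0],
  [[-0.7,0,0],[0,0,0],0],
  [[-0.7,0,-1],[0,0,0],0],
  [[-0.7,0,-3],[0,0,0],0],
  [[-0.7,0,-5],[0,0,0],0],
  [[-2.5,-2,-6.5],[0,0,0],0],
  [[-4.5,-4,-6.5],[0,0,0],0],
  [[-4.5,-6,-6.5],[0,0,0],0],
])

```text
time: 12.65
tool_pos: [0.4686, 0.183, 0.2198]
tool_rot: [-0.001, 0.995, -0.103, 0.002]
contact_force: [1.8, 1.1, -0.6]
gripper_width: 0.003
grasp_force: 0.0
```

```bash
python3 -c "
from h import *
where()
im,d=save('side','side4')
im,d2=save('top','top4')
a=cv2.resize(cv2.imread('pics/top4.png')[150:330,190:500],None,fx=1.5,fy=1.5,interpolation=2)
b=cv2.resize(cv2.imread('pics/side4.png')[270:425,250:400],None,fx=2,fy=2,interpolation=2)
H=max(a.shape[0],b.shape[0]); p=lambda i:cv2.copyMakeBorder(i,0,H-i.shape[0],0,0,0)
cv2.imwrite('pics/two4.png',np.hstack([p(a),p(b)]))
g=im[305:345,300:400].astype(int)"
```

```text
t 12.65 box -114.6 228.5 z 219.8 yaw -11.78 tz [ 0.004  0.001 -1.   ] F box 1.6 1.4 -0.6 grip 0.0
```

View pics/two4.png

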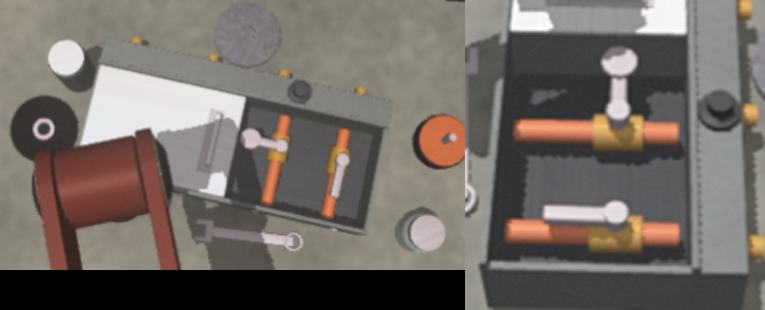

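The tagged handle is now square across its pipe, with the disc at (250,137) in the left half and (618,62) in the right. The plain handle is unchanged, and the cover is aside with its rib at (212,138). The things lying around are where they were. One numeric check of rib and disc, then I'll hand it in if it agrees.

```bash
python3 - <<'E'
from h import *
for n in("top","side"):
    d=np.load(f"pics/{n}4.npy"); W=world(n,d); z=W[...,2]*1000
    B=np.dstack([(W[...,:2]-C)@EX,(W[...,:2]-C)@EY])*1000
    r=(d>0)&(z>100)&(z<118)&(abs(B[...,0])<45)&(B[...,1]>100)&(B[...,1]<160); print(n,"rib y",np.median(B[r],0),r.sum())
    r=(d>0)&(z>63)&(z<76)&(abs(B[...,0]-20)<25)&(B[...,1]>60)&(B[...,1]<104); print(" disc",B[r].mean(0),r.sum())
    r=(d>0)&(z>60)&(z<76)&(abs(B[...,0]-20)<12)&(abs(B[...,1]-33)<12); print(" hub",B[r].mean(0),r.sum())
for n,p in(("top",(356.7,241.3)),("side",(326.5,301))):
    q=(ray(n,[p],.071)[0,:2]-C)*1000; print("disc by ray",n,q@EX,q@EY)
where()
E
```

```text
top rib y [  0.65408876 141.08457644] 125
 disc [20.08609876 81.83937243] 158
 hub [20.26990249 36.16269556] 57
side rib y [ -0.58832818 140.46624824] 284
 disc [21.14667776 82.14993319] 251
 hub [21.29852547 34.00668296] 108
disc by ray top 21.13644184462858 84.94314987447403
disc by ray side 20.259182619902795 83.47111510656187
t 12.75 box -115.3 232.1 z 219.3 yaw -11.3 tz [ 0.003  0.003 -1.   ] F box 0.6 -0.7 0.4 grip 0.0
```

Rib at y = 141 means the cover slid about 223 mm to its stop. The disc and hub are both at x ≈ 20–21, so the handle is square.

```bash
python3 -c "
from plant import *
print(job_done())"
```

```text
the job is handed in; nothing more can be done
None
```

The job is handed in: the cover was slid, not lifted, to its end stop, and the tagged handle is shut square across its pipe; the plain handle and the things lying around look unmoved in the pictures.

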